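# Load the ribbon cassette into the date coder

## Robot

A 7-joint arm with a two-finger parallel gripper is mounted at the origin on a cart in front of the work surface, level with it; the furniture and walls round the work are solid. World frame = base frame: x ahead of the robot, y to its left, z up, the work surface at z = 0. Lengths are in m, angles in rad, forces in N, time in s.
With the tool pointing down it reaches from about 0.425 to 0.925 m from the base axis. Payload 6.8 kg.
Tool frame: the origin (TCP) lies at the very end of the fingers, on their centre line; the grasp point (between the pads) lies 19 mm behind it; z points along the fingers, x is the direction in which the jaws open and shut, and the axes are right-handed (so a half turn about z gives the same grasp; the last joint's range is limited). The gripper opens to 85 mm and grips with 20 to 120 N. Pads are 22 mm wide; open, the fingers measure 114 mm over their backs; the gripper's body (76 mm by 85 mm) begins 54 mm behind the grasp point. The pads swing forward as they close: fully open they stand 13 mm farther back than shut.
Start: joints at [-1.39, 0.477, 0.022, 1.555, -0.011, 1.109, -0.083], TCP at [0.192, 0.647, 0.231] pointing down, gripper open.
Joint ranges: [-2.96, 2.96], [-0.34, 2.1], [-1.41, 1.46], [0.24, 2.44], [-1.37, 4.51], [0.17, 1.92], [-2.96, 2.96]. Speed limits (rad/s): [2.39, 2.39, 3.14, 3.14, 3.14, 3.14, 3.14].

## Interface

Orientations are given as a rotation vector (axis times angle).
In Python, from bench import get_obs, imaging, hand_in gives the robot as it stands.
- The arm moves only by the tool send_rows, never from a script. Its argument "motion" is a list of rows, each an object with "dp": the shift along the world's x, y, z in m, a list of three; "rot": the turn, a rotation vector about the world's x, y, z in rad, a list of three; "grip": the finger opening in m, from 0 to 0.0854. In form: [{"dp": [dx, dy, dz], "rot": [ax, ay, az], "grip": grip}, ...]. A call has 1 to 20 rows; each row shifts and turns the pose as measured when the row begins; what a row does not reach is not made up. A row lasts 1/8 s, in which the tool goes at most 62.5 mm and 10.7 degrees, less where a joint would pass 70% of its speed; a pose out of reach is approached as far as the arm can. A call is refused whole if a number of a shift passes 0.0625 or a number of a turn 0.188, either way. A call with a gripper value outside its range is refused whole. The fingers move at their own pace and stop on an object; "grip_force" is the grip in N (left out, the last holds). Time passes only in rows, so rows that do not move let the fingers close. It gives the time, the measured TCP pose, the force and the opening at its end, in the units of the state.
- get_obs(): the state, without advancing time (a new reading comes with each control period).
- imaging.grab_frame(name): name is "side" or "top" or "wrist"; returns a dict with "img" (420x560x3 uint8, red, green, blue), "fx", "fy", "cx", "cy" (pixels), "R" (3x3) and "t" (3): a world point X has camera coordinates R X + t. Camera axes: x right, y down, z forward; pixel columns grow to the right and rows downward; lengths in m; the calibration is good to about 2 mm. The wrist camera is an equidistant fisheye: a pixel r from the principal point sees the ray r / f radians off the axis. A picture is of the moment at which its call begins. There is no depth.
- hand_in(): hands the job in, once; it reports no verdict.
The state is a dict: "clock": time; "joints": joint angles; "qvel": joint speeds; "tau": joint torques, N m; "tcp_pos": TCP position; "orientation": TCP orientation; "contact_force": force on the tool from outside, world axes, zero at the start; "moment": the same for the moment, N m; "grip_width": finger opening in m.
Only numpy, scipy, OpenCV 4.12 (cv2) and the standard library are available. Lean on these libraries where they do the work, as an engineer would, in place of code of your own. Each camera call takes 0.05 s, during which the arm holds its last target. There are 200 camera calls.

## Task

Load the date coder with its ribbon cassette: swing the coder's cover up until it stands open, then take the cassette by its rib and, because the bay's opening is shorter than the cassette, dip its film end in under the print-head hood with the cassette tilted and lay it down gently, without dropping it, level on the bay floor. Let go and swing the cover fully shut, leaving the tape roll, stamp, marker and loose lid where they are.

Things in the scene. Friction and masses are not known exactly. Their poses are not given: they have to be found in the camera images.
- bay_floor (a point): Centre of the floor of the date coder's ribbon bay, 12 mm above the table. Axes: x to the machine's back, y to its left, z up. From this point the bay runs from x -80 to +82 mm and y -63 to +63 mm, its walls rising 70 mm. A fixed hood roofs its front from x -80 to -42 mm, 60 to 70 mm above the floor, so the open top runs from x -42 to +82 mm (124 mm).
- cover (a joint): Angle of the coder's grey cover, hinged along its back edge: 0 = shut flat over the bay; grows as its front edge swings up and back; 1.57 = upright; stop at 1.85. It stays where it is left (hinge friction about 0.16 N m; 2 N at the fin moves it).
- cover_hinge (a point): Middle of the cover's hinge line, 126 mm behind the bay's centre, 85.5 mm above the table. The hinge line runs along this frame's y axis; the frame is the machine's and does not turn with the cover.
- cover_fin (a point): Grip point on the cover's fin, a rib 36 mm long (x), 14 mm thick (y), 30 mm high on the 5 mm thick, 150 mm wide cover, near its free edge. The point is mid-fin, 150 mm from the hinge line along the cover, 19 mm above its upper face and 21.5 mm above the hinge's level. The frame turns with the cover (machine axes when shut). The fin can turn between the fingers as the cover swings.
- cassette_grip (a point): Grip point in the rib of the black ribbon cassette lying flat on the table: rib 52 mm long (x), 14 mm thick (y), top 63 mm above the underside. The point is 52 mm above the underside, 10 mm behind the case's centre (+x), near the centre of mass. Axes: x from the film end (-x, bright strip across it) to the back end, z up. Loaded, its x axis agrees with the machine's x.
- cassette: The cassette: case 150 mm long (x), 114 mm wide (y), 30 mm high, 0.18 to 0.36 kg, with two grooved grey panels and the rib on top. Origin at the centre of its underside, axes as cassette_grip.
- cassette_front (a point): Middle of the cassette's film end face: 75 mm before the case's centre, 15 mm above the underside.
- coder: The date coder: a white desktop machine fixed to the table, 268 x 158 x 82 mm, front with label slot and blank display towards the robot. Origin on the table 12 mm under bay_floor, same axes. The housing is solid before the bay (x -112 to -80 mm) and behind it (x +82 to +156 mm), its top 82 mm above the table.
- tape_roll: Roll of packing tape lying flat, 120 mm across, 48 mm high, origin under its centre; leave it alone.
- stamp: Hand stamp standing on the table, 27 x 46 x 80 mm, origin under its centre; leave it alone.
- marker: Marker pen lying flat, 135 mm long, 16 mm thick, origin under its centre; leave it alone.
- loose_lid: Jar lid lying on the table, 69 mm across, 12 mm high, origin under its centre; leave it alone.

How it is judged:
On the way, in this order (a step that is already met when the one before it is completed fails the run):
1. the cover stands open (at least 1.4 rad) (value of joint cover above 1.4 rad), for 0.2 s.
2. the film end is inside the bay under the hood while the cassette is tilted (x of cassette_front in the frame of bay_floor between -0.085 and -0.04 m and z of cassette_front in the frame of bay_floor below 0.06 m and angle between cassette's own z axis and vertical above 0.2 rad), for 0.05 s.
3. the cassette lies level on the bay floor, film end under the hood, the cover still open (x of cassette_front in the frame of bay_floor below -0.06 m and horizontal distance between cassette and bay_floor below 0.012 m and z of cassette in the frame of bay_floor below 0.004 m and angle between cassette's own z axis and vertical below 0.05 rad and value of joint cover above 1.2 rad), for 0.2 s.
At the end, for the whole second after the job is handed in: The cassette lies at rest, level (within 0.05 rad) on the bay floor (within 4 mm) in the bay with its film end under the hood, and the cover is shut (within 0.04 rad) (value of joint cover below 0.04 rad and x of cassette_front in the frame of bay_floor below -0.06 m and horizontal distance between cassette and bay_floor below 0.012 m and z of cassette in the frame of bay_floor below 0.004 m and angle between cassette's own z axis and vertical below 0.05 rad and linear speed of cassette below 0.01 m/s and velocity of joint cover below 0.05 rad/s); the robot touches nothing.
It fails at once if the cassette is dropped in the bay or falls flat (over 0.4 m/s there) (horizontal distance between cassette and bay_floor below 0.06 m and z of cassette in the frame of bay_floor below 0.06 m and linear speed of cassette above 0.4 m/s).
It fails at once if tape roll, stamp, marker or loose lid pushed more than 30 mm (distance of any of tape_roll, stamp, marker, loose_lid from where it was at the start of the episode above 0.03 m).
It also fails if it takes over 67 s, if anything falls off the work surface, if the arm or the gripper's body presses on something with over 40 N, if the wrist force passes 120 N, or if a joint passes its speed limit or range.

## Working session

There is one attempt and no reset: what is moved stays moved. The work goes in short steps, Python scripts to look and compute and a tool call to move; the robot and the scene stay as the last step left them, time stands still between calls to the robot, and variables do not carry over. Pictures are saved under pics/ and viewed, about 8 in all and at most 12, crops included, and the job is handed in when it is done.

Besides the shell and the picture viewer there is one more tool, called after "Emit:" by a JSON object that holds its "api" and its "payload", one argument or row to a line. send_rows: Moves the arm, as the interface text tells. Its arguments: {"type":"object","properties":{"motion":{"type":"array","items":{"type":"object","properties":{"dp":{"type":"array","items":{"type":"number"}},"rot":{"type":"array","items":{"type":"number"}},"grip":{"type":"number"}}}},"grip_force":{"type":"number"}},"required":["motion"]}

```bash
mkdir -p pics; python3 - <<'E'
from bench import get_obs, imaging
import cv2,numpy as np,pickle
s=get_obs();print({k:np.round(v,3) for k,v in s.items()})
for n in("side","top"):
    f=imaging.grab_frame(n);pickle.dump(f,open(n+".pkl","wb"));cv2.imwrite(f"pics/{n}0.png",f["img"][:,:,::-1])
    print(n,f["fx"],f["cx"],f["cy"],np.round(-f["R"].T@f["t"],3),np.round(f["R"],3).tolist())
E
```

```text
{'clock': np.float64(0.0), 'joints': array([-1.39 ,  0.478,  0.022,  1.556, -0.011,  1.109, -0.083]), 'qvel': array([-0.   , -0.   , -0.001,  0.001, -0.001, -0.001,  0.001]), 'tau': array([ 0.0000e+00, -5.9645e+01,  1.6080e+00, -2.8120e+01,  1.2000e-02,
        9.0000e-03, -0.0000e+00]), 'tcp_pos': array([0.192, 0.646, 0.23 ]), 'orientation': array([ 2.517e+00,  1.878e+00, -2.000e-03]), 'contact_force': array([-0.807, -0.682, -0.787]), 'moment': array([ 0.004, -0.001,  0.016]), 'grip_width': np.float64(0.085)}
side 449.4747434109294 284.75683976703584 210.32019509508407 [0.424 1.024 0.533] [[-0.989, -0.149, -0.004], [-0.055, 0.393, -0.918], [0.138, -0.908, -0.397]]
top 456.4632579092586 280.7571249287038 206.86201224777403 [0.461 0.012 1.16 ] [[0.002, -1.0, 0.011], [-0.996, -0.003, -0.086], [0.086, -0.011, -0.996]]
```

View pics/top0.png

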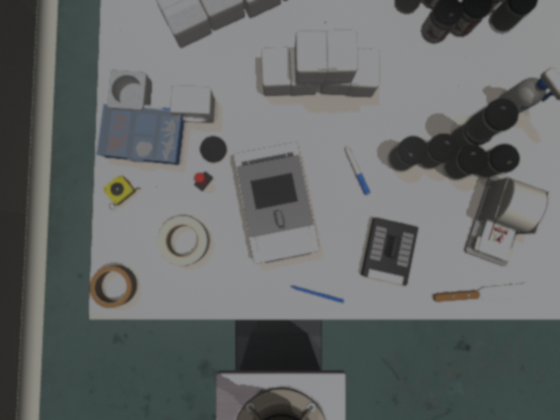

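View pics/side0.png

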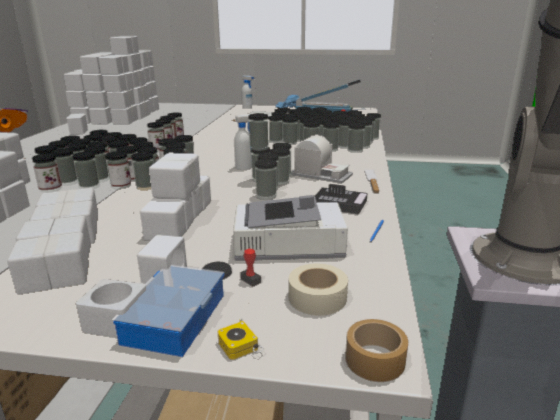

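```bash
cat >h.py <<'E'
import numpy as np,cv2,pickle
def ray(f,u,v):
    d=f["R"].T@np.array([(u-f["cx"])/f["fx"],(v-f["cy"])/f["fy"],1]);return -f["R"].T@f["t"],d
def onz(f,u,v,z):
    c,d=ray(f,u,v);return c+d*(z-c[2])/d[2]
def proj(f,X):
    p=f["R"]@np.asarray(X,float)+f["t"];return np.array([f["fx"]*p[0]/p[2]+f["cx"],f["fy"]*p[1]/p[2]+f["cy"]])
E
python3 - <<'E'
from h import *
f=pickle.load(open("top.pkl","rb"));im=f["img"][:,:,::-1]
cv2.imwrite("pics/crop1.png",cv2.resize(im[135:300,225:425],None,fx=4,fy=3.6363,interpolation=cv2.INTER_CUBIC) if 0 else cv2.resize(im[138:288,225:425],None,fx=4,fy=4,interpolation=cv2.INTER_CUBIC))
E
```

```text
(no output)
```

View pics/crop1.png

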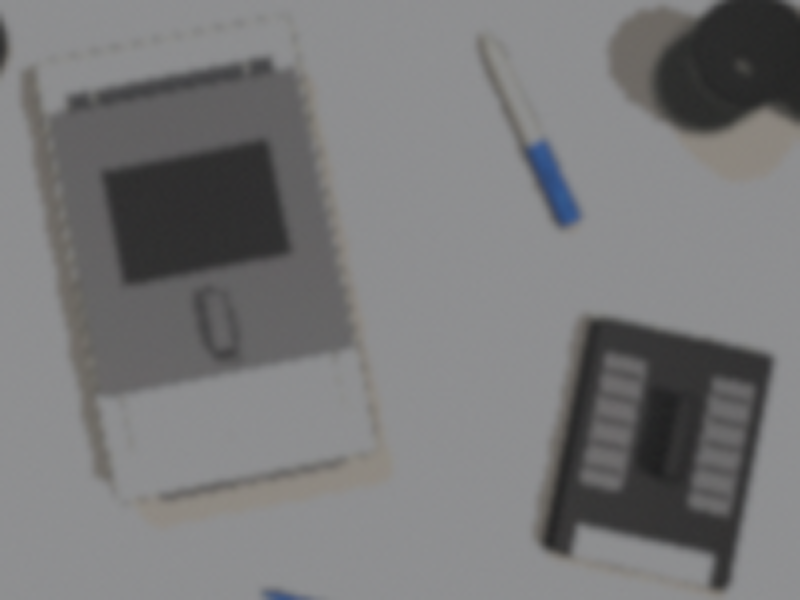

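```bash
python3 - <<'E'
from h import *
f=pickle.load(open("top.pkl","rb"))
g=lambda x,y,z:onz(f,225+x/4-.375,138+y/4-.375,z)
def rep(n,pts,z):
    P=[g(*p,z) for p in pts]
    print(n,np.round([p[:2] for p in P],4).tolist(),"edges",[round(float(np.linalg.norm(P[i]-P[(i+1)%len(P)])),4) for i in range(len(P))], "mean",np.round(np.mean(P,0),4))
    return P
P=rep("coder",[(30,68),(290,15),(378,455),(118,500)],.082)
x=(P[0]+P[1]-P[2]-P[3]);print("yaw",np.arctan2(x[1],x[0]))
P=rep("cover",[(52,112),(300,72),(355,345),(98,393)],.088)
x=(P[0]+P[1]-P[2]-P[3]);print("yaw",np.arctan2(x[1],x[0]))
rep("fin",[(205,289),(231,355)],.118)
P=rep("cass",[(606,320),(772,355),(725,590),(565,555)],.03)
x=(P[0]+P[1]-P[2]-P[3]);print("yaw",np.arctan2(x[1],x[0]))
rep("rib",[(670,390),(658,480)],.063)
# refine by mask
im=cv2.cvtColor(f["img"],cv2.COLOR_RGB2GRAY)
m=(im<95).astype(np.uint8);m[:, :340]=0;m[:,425:]=0;m[:205]=0;m[295:]=0
m=cv2.morphologyEx(m,cv2.MORPH_CLOSE,np.ones((9,9)))
c=max(cv2.findContours(m,0,1)[0],key=cv2.contourArea)
b=cv2.boxPoints(cv2.minAreaRect(c));print((b-[225,138])*4)
E
```

```text
coder [[0.6796, 0.117], [0.7125, -0.0386], [0.4497, -0.0901], [0.4231, 0.0626]] edges [0.159, 0.2678, 0.1549, 0.2621] mean [0.5662 0.0127 0.082 ]
yaw 0.20123616338124514
cover [[0.6519, 0.103], [0.6766, -0.0442], [0.5141, -0.0763], [0.4856, 0.0744]] edges [0.1493, 0.1657, 0.1534, 0.1688] mean [0.582  0.0142 0.088 ]
yaw 0.18256689852065972
fin [[0.5444, 0.012], [0.5067, -0.003]] edges [0.0406, 0.0406] mean [0.5256 0.0045 0.118 ]
cass [[0.5329, -0.2372], [0.5114, -0.3402], [0.3671, -0.3078], [0.3882, -0.2097]] edges [0.1052, 0.1479, 0.1004, 0.1473] mean [ 0.4499 -0.2737  0.03  ]
yaw -0.20455279246538874
rib [[0.4887, -0.2678], [0.4349, -0.2596]] edges [0.0544, 0.0544] mean [ 0.4618 -0.2637  0.063 ]
[[534.70214844 550.22961426]
 [584.21972656 312.54577637]
 [774.62231445 352.2130127 ]
 [725.10473633 589.89685059]]
```

Emit:
{"api": "send_rows", "payload": {
  "motion": [
    {"dp": [0.0235,-0.046,0.002],"rot": [0,0,0.034],"grip": 0.06},
    {"dp": [0.0235,-0.046,0.002],"rot": [0,0,0.034],"grip": 0.06},
    {"dp": [0.0235,-0.046,0.002],"rot": [0,0,0.034],"grip": 0.06},
    {"dp": [0.0235,-0.046,0.002],"rot": [0,0,0.034],"grip": 0.06},
    {"dp": [0.0235,-0.046,0.002],"rot": [0,0,0.034],"grip": 0.06},
    {"dp": [0.0235,-0.046,0.002],"rot": [0,0,0.034],"grip": 0.06},
    {"dp": [0.0235,-0.046,0.002],"rot": [0,0,0.034],"grip": 0.06},
    {"dp": [0.0235,-0.046,0.002],"rot": [0,0,0.034],"grip": 0.06},
    {"dp": [0.0235,-0.046,0.002],"rot": [0,0,0.034],"grip": 0.06},
    {"dp": [0.0235,-0.046,0.002],"rot": [0,0,0.034],"grip": 0.06},
    {"dp": [0.0235,-0.046,0.002],"rot": [0,0,0.034],"grip": 0.06},
    {"dp": [0.0235,-0.046,0.002],"rot": [0,0,0.034],"grip": 0.06},
    {"dp": [0.0235,-0.046,0.002],"rot": [0,0,0.034],"grip": 0.06},
    {"dp": [0.0235,-0.046,0.002],"rot": [0,0,0.034],"grip": 0.06}
  ]
}}

```text
clock: 1.85
tcp_pos: [0.523, -0.0178, 0.255]
orientation: [1.973, 2.442, -0.008]
contact_force: [0.6, -0.2, 0.5]
grip_width: 0.0602
```

```bash
cat >>h.py <<'E'
def wray(f,u,v):
    x,y=(u-f["cx"])/f["fx"],(v-f["cy"])/f["fy"];r=np.hypot(x,y);s=np.sinc(r/np.pi)
    return -f["R"].T@f["t"],f["R"].T@np.array([x*s,y*s,np.cos(r)])
def wz(f,u,v,z):
    c,d=wray(f,u,v);return c+d*(z-c[2])/d[2]
E
python3 - <<'E'
from h import *
from bench import imaging,get_obs
f=imaging.grab_frame("wrist");pickle.dump(f,open("w1.pkl","wb"))
s=get_obs();print(s["tcp_pos"],s["orientation"])
print(f["fx"],f["cx"],f["cy"],-f["R"].T@f["t"],np.round(f["R"],3).tolist())
cv2.imwrite("pics/w1.png",f["img"][:,:,::-1])
E
```

```text
[ 0.5254027  -0.02558489  0.25573175] [ 1.97790638  2.43163891 -0.01026427]
325.19226210127806 278.65844064870953 212.21486264665108 [ 0.44621122 -0.03342434  0.39565571] [[-0.209, 0.978, -0.005], [0.932, 0.201, 0.302], [0.297, 0.058, -0.953]]
```

View pics/w1.png

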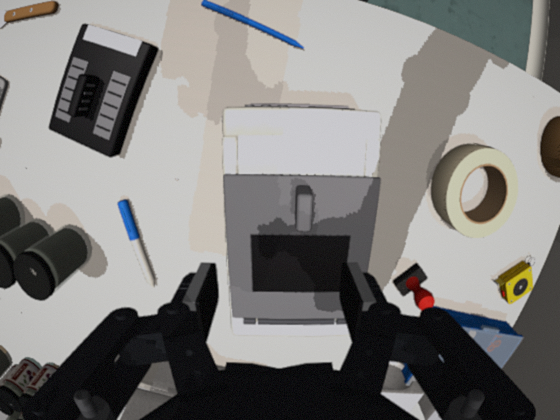

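```bash
python3 - <<'E'
from h import *
f=pickle.load(open("w1.pkl","rb"));im=f["img"][:,:,::-1]
def rep(n,pts,z):
    P=np.array([wz(f,*p,z) for p in pts])
    print(n,np.round(P[:,:2],4).tolist(),[round(float(np.linalg.norm(P[i]-P[(i+1)%len(P)])),4) for i in range(len(P))],np.round(P.mean(0),4));return P
rep("cover front",[(224,175),(380,178)],.088)
rep("coder front",[(223,108),(381,111)],.082)
rep("fin ends",[(305,195),(306,229)],.118)
rep("cass",[(84,24),(157,47),(117,155),(50,127)],.03)
a=cv2.resize(im[150:260,250:360],None,fx=4,fy=4,interpolation=cv2.INTER_CUBIC)
b=cv2.resize(im[15:165,40:170],None,fx=3,fy=3,interpolation=cv2.INTER_CUBIC)[:440,:]
h=np.zeros((450,840,3),np.uint8);h[:440,:440]=a;h[:440,444:444+390]=b[:440]
cv2.imwrite("pics/w1c.png",h[:, :800])
E
```

```text
cover front [[0.5161, -0.0745], [0.4858, 0.0763]] [0.1538, 0.1538] [0.5009 0.0009 0.088 ]
coder front [[0.4526, -0.0883], [0.4211, 0.0619]] [0.1534, 0.1534] [ 0.4369 -0.0132  0.082 ]
fin ends [[0.5121, 0.0029], [0.5431, 0.0113]] [0.0321, 0.0321] [0.5276 0.0071 0.118 ]
cass [[0.3687, -0.3025], [0.3941, -0.1901], [0.5297, -0.221], [0.5077, -0.3343]] [0.1152, 0.1391, 0.1154, 0.1426] [ 0.45  -0.262  0.03 ]
```

View pics/w1c.png

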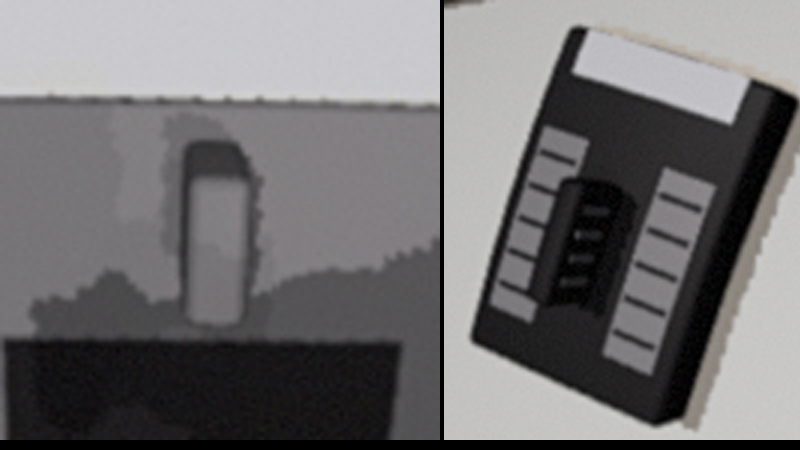

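Emit:
{"api": "send_rows", "payload": {
  "motion": [
    {"dp": [0,0.02,-0.02],"rot": [0,0,0],"grip": 0.06},
    {"dp": [0,0.011,-0.04],"rot": [0,0,0],"grip": 0.06},
    {"dp": [0,0,-0.04],"rot": [0,0,0],"grip": 0.06},
    {"dp": [0,0,-0.025],"rot": [0,0,0],"grip": 0.06},
    {"dp": [0,0,0],"rot": [0,0,0],"grip": 0.06},
    {"dp": [0,0,0],"rot": [0,0,0],"grip": 0.06}
  ],
  "grip_force": 30
}}

```text
clock: 2.65
tcp_pos: [0.5254, 0.0039, 0.1277]
orientation: [1.986, 2.424, -0.011]
contact_force: [-0.1, 0.4, -0.1]
grip_width: 0.0599
```

Emit:
{"api": "send_rows", "payload": {
  "motion": [
    {"dp": [0,0.0015,-0.02],"rot": [0,0,0],"grip": 0.06},
    {"dp": [0,0,-0.013],"rot": [0,0,0],"grip": 0.06},
    {"dp": [0,0,0],"rot": [0,0,0],"grip": 0.06},
    {"dp": [0,0,0],"rot": [0,0,0],"grip": 0.03},
    {"dp": [0,0,0],"rot": [0,0,0],"grip": 0.01},
    {"dp": [0,0,0],"rot": [0,0,0],"grip": 0.01},
    {"dp": [0,0,0],"rot": [0,0,0],"grip": 0.01},
    {"dp": [0,0,0],"rot": [0,0,0],"grip": 0.01}
  ],
  "grip_force": 30
}}

```text
clock: 3.65
tcp_pos: [0.5292, 0.0051, 0.0992]
orientation: [1.984, 2.418, 0.001]
contact_force: [0.4, -1.0, -2.1]
grip_width: 0.0136
```

Emit:
{"api": "send_rows", "payload": {
  "motion": [
    {"dp": [0.004,0.0008,0.0144],"rot": [0,0,0],"grip": 0.01},
    {"dp": [0.004,0.0008,0.0144],"rot": [0,0,0],"grip": 0.01},
    {"dp": [0.0067,0.0013,0.0132],"rot": [0,0,0],"grip": 0.01},
    {"dp": [0.0067,0.0013,0.0132],"rot": [0,0,0],"grip": 0.01},
    {"dp": [0.009,0.0018,0.0117],"rot": [0,0,0],"grip": 0.01},
    {"dp": [0.009,0.0018,0.0117],"rot": [0,0,0],"grip": 0.01},
    {"dp": [0,0,0],"rot": [0,0,0],"grip": 0.01}
  ]
}}

```text
clock: 4.53
tcp_pos: [0.575, 0.0143, 0.1837]
orientation: [1.977, 2.414, 0.008]
contact_force: [4.0, -1.1, -3.0]
grip_width: 0.0136
```

Emit:
{"api": "send_rows", "payload": {
  "motion": [
    {"dp": [0.0083,0.0017,0.0064],"rot": [0,0,0],"grip": 0.01},
    {"dp": [0.0083,0.0017,0.0064],"rot": [0,0,0],"grip": 0.01},
    {"dp": [0.0129,0.0026,0.007],"rot": [0,0,0],"grip": 0.01},
    {"dp": [0.0129,0.0026,0.007],"rot": [0,0,0],"grip": 0.01},
    {"dp": [0.014,0.0028,0.0043],"rot": [0,0,0],"grip": 0.01},
    {"dp": [0.014,0.0028,0.0043],"rot": [0,0,0],"grip": 0.01},
    {"dp": [0,0,0],"rot": [0,0,0],"grip": 0.01}
  ]
}}

```text
clock: 5.4
tcp_pos: [0.6407, 0.0275, 0.2181]
orientation: [1.988, 2.425, -0.017]
contact_force: [2.3, -1.5, -6.5]
grip_width: 0.0137
```

Emit:
{"api": "send_rows", "payload": {
  "motion": [
    {"dp": [0.011,0.0022,0.002],"rot": [0,0,0],"grip": 0.01},
    {"dp": [0.011,0.0022,0.0013],"rot": [0,0,0],"grip": 0.01},
    {"dp": [0.0115,0.0023,0.0005],"rot": [0,0,0],"grip": 0.01},
    {"dp": [0.012,0.0024,-0.0008],"rot": [0,0,0],"grip": 0.01},
    {"dp": [0.012,0.0024,-0.0016],"rot": [0,0,0],"grip": 0.01},
    {"dp": [0.012,0.0024,-0.0024],"rot": [0,0,0],"grip": 0.01},
    {"dp": [0,0,0],"rot": [0,0,0],"grip": 0.01},
    {"dp": [0,0,0],"rot": [0,0,0],"grip": 0.01}
  ]
}}

```text
clock: 6.4
tcp_pos: [0.7126, 0.0419, 0.2167]
orientation: [1.992, 2.427, -0.022]
contact_force: [-3.2, -2.5, -2.0]
grip_width: 0.0136
```

Emit:
{"api": "send_rows", "payload": {
  "motion": [
    {"dp": [0,0,0],"rot": [0,0,0],"grip": 0.05},
    {"dp": [0,0,0],"rot": [0,0,0],"grip": 0.05},
    {"dp": [0,0,0],"rot": [0,0,0],"grip": 0.05},
    {"dp": [0,0,0.03],"rot": [0,0,0],"grip": 0.05},
    {"dp": [0,0,0.03],"rot": [0,0,0],"grip": 0.05},
    {"dp": [0,0,0.02],"rot": [0,0,0],"grip": 0.05},
    {"dp": [-0.028,-0.0344,0.01],"rot": [0,0,-0.0456],"grip": 0.05},
    {"dp": [-0.028,-0.0344,0],"rot": [0,0,-0.0456],"grip": 0.05},
    {"dp": [-0.028,-0.0344,0],"rot": [0,0,-0.0456],"grip": 0.05},
    {"dp": [-0.028,-0.0344,0],"rot": [0,0,-0.0456],"grip": 0.05},
    {"dp": [-0.028,-0.0344,0],"rot": [0,0,-0.0456],"grip": 0.05},
    {"dp": [-0.028,-0.0344,-0.01],"rot": [0,0,-0.0456],"grip": 0.05},
    {"dp": [-0.028,-0.0344,-0.02],"rot": [0,0,-0.0456],"grip": 0.05},
    {"dp": [-0.028,-0.0344,-0.02],"rot": [0,0,-0.0456],"grip": 0.05},
    {"dp": [-0.025,-0.03,-0.02],"rot": [0,0,-0.0456],"grip": 0.05},
    {"dp": [0,0,0],"rot": [0,0,0],"grip": 0.05}
  ]
}}

```text
clock: 8.4
tcp_pos: [0.4619, -0.269, 0.2488]
orientation: [2.436, 1.945, 0.012]
contact_force: [0.3, 0.6, 0.6]
grip_width: 0.05
```

```bash
python3 - <<'E'
from h import *
from bench import imaging,get_obs
f=imaging.grab_frame("wrist");pickle.dump(f,open("w2.pkl","wb"))
t=imaging.grab_frame("top");pickle.dump(t,open("top2.pkl","wb"))
s=get_obs();print(s["tcp_pos"],s["orientation"],s["joints"])
print(-f["R"].T@f["t"])
cv2.imwrite("pics/w2.png",f["img"][:,:,::-1])
E
```

```text
[ 0.46524091 -0.26660135  0.24999011] [2.42939371 1.9508434  0.0153605 ] [-0.09467173  0.23365308  0.58967741  1.91649165 -0.15129971  1.00717351
  1.91320515]
[ 0.38208526 -0.24950686  0.38736259]
```

View pics/w2.png

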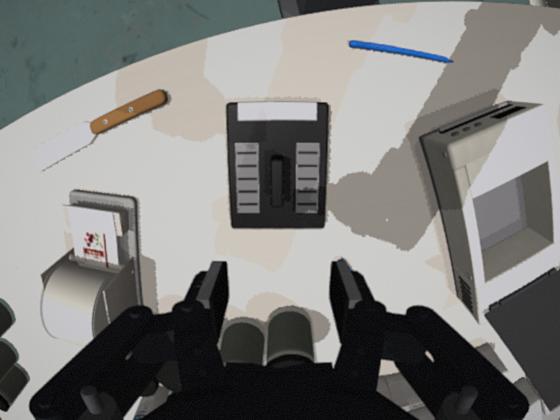

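```bash
python3 - <<'E'
from h import *
f=pickle.load(open("w2.pkl","rb"));im=f["img"][:,:,::-1]
def rep(n,pts,z):
    P=np.array([wz(f,*p,z) for p in pts])
    print(n,np.round(P[:,:2],4).tolist(),[round(float(np.linalg.norm(P[i]-P[(i+1)%len(P)])),4) for i in range(len(P))],np.round(P.mean(0),4));return P
g=cv2.cvtColor(im,cv2.COLOR_BGR2GRAY)
w=(g>110).astype(np.uint8);c=w[170]  
print("row170 dark span",[int(i) for i in np.flatnonzero(np.diff(c.astype(int))) if 200<i<350])
m=(g<75).astype(np.uint8);m[:90]=0;m[240:]=0;m[:,:215]=0;m[:,335:]=0
m=cv2.morphologyEx(m,cv2.MORPH_CLOSE,np.ones((31,31)))
ct=max(cv2.findContours(m,0,1)[0],key=cv2.contourArea);b=cv2.boxPoints(cv2.minAreaRect(ct));print(b.round(1).tolist())
P=rep("case",[(229,103),(328,103),(326,228),(232,226)],.03)
x=P[2]+P[3]-P[0]-P[1];print("yaw",np.arctan2(x[1],x[0]))
rep("rib",[(278.5,156),(278.5,206)],.063)
cv2.imwrite("pics/w2c.png",cv2.resize(im[95:235,215:345],None,fx=4,fy=4,interpolation=cv2.INTER_CUBIC))
E
```

```text
row170 dark span [227, 235, 257, 295, 318, 327]
[[227.0, 227.0], [227.0, 102.0], [328.0, 102.0], [328.0, 227.0]]
case [[0.3677, -0.3053], [0.3916, -0.2004], [0.5339, -0.23], [0.5069, -0.3387]] [0.1076, 0.1453, 0.112, 0.1432] [ 0.45   -0.2686  0.03  ]
yaw -0.2199177353526606
rib [[0.4327, -0.2645], [0.4843, -0.2763]] [0.0529, 0.0529] [ 0.4585 -0.2704  0.063 ]
```

View pics/w2c.png

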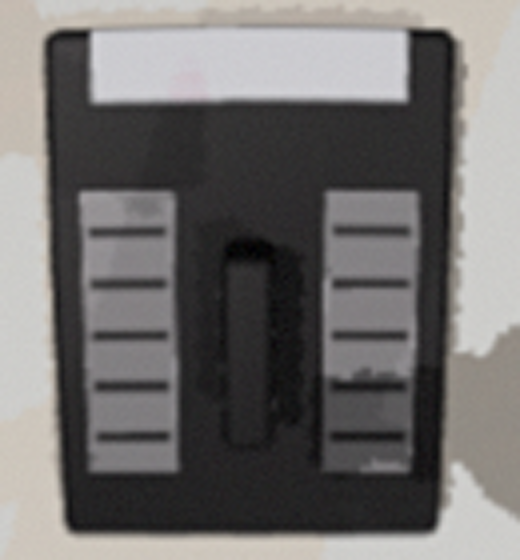

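```bash
cat >>h.py <<'E'
from scipy.spatial.transform import Rotation as Ro
def rotto(cur,yawx,pitch,yaw):
    """world rotvec from cur to: tool down with jaw axis at yawx, then pitched about machine y (yaw) so film end dips"""
    x=np.array([np.cos(yawx),np.sin(yawx),0]);z=np.array([0,0,-1.]);T=Ro.from_matrix(np.column_stack([x,np.cross(z,x),z]))
    my=np.array([-np.sin(yaw),np.cos(yaw),0])
    return (Ro.from_rotvec(-pitch*my)*T*Ro.from_rotvec(cur).inv()).as_rotvec()
E
python3 - <<'E'
from h import *
from bench import get_obs
s=get_obs();print(rotto(s["orientation"],1.351,0,-.22), Ro.from_rotvec(s["orientation"]).as_matrix().round(4))
E
```

```text
[ 0.01399239  0.02384516 -0.00215508] [[ 0.216   0.9761  0.0239]
 [ 0.9764 -0.2157 -0.014 ]
 [-0.0085  0.0263 -0.9996]]
```

Emit:
{"api": "send_rows", "payload": {
  "motion": [
    {"dp": [-0.003,-0.0025,-0.04],"rot": [0.014,0.024,-0.002],"grip": 0.05},
    {"dp": [-0.002,-0.002,-0.05],"rot": [0,0,0],"grip": 0.05},
    {"dp": [0,0,-0.05],"rot": [0,0,0],"grip": 0.05},
    {"dp": [0,0,-0.03],"rot": [0,0,0],"grip": 0.05},
    {"dp": [0,0,0],"rot": [0,0,0],"grip": 0.05},
    {"dp": [0,0,0],"rot": [0,0,0],"grip": 0.05}
  ]
}}

```text
clock: 9.25
tcp_pos: [0.4735, -0.2652, 0.081]
orientation: [2.425, 1.98, 0.018]
contact_force: [0.2, -0.2, -0.0]
grip_width: 0.0498
```

```bash
python3 - <<'E'
from h import *
from bench import get_obs
s=get_obs();print(s["tcp_pos"],rotto(s["orientation"],1.351,0,-.22),s["qvel"].round(3))
E
```

```text
[ 0.47347062 -0.26524175  0.08104569] [ 0.00093957  0.01571269 -0.01836197] [-0.01   0.005 -0.006 -0.004 -0.005  0.003  0.002]
```

Emit:
{"api": "send_rows", "payload": {
  "motion": [
    {"dp": [-0.012,-0.006,0],"rot": [0.001,0.016,-0.018],"grip": 0.05},
    {"dp": [0,0,0],"rot": [0,0,0],"grip": 0.05}
  ]
}}

```text
clock: 9.5
tcp_pos: [0.4626, -0.2721, 0.0837]
orientation: [2.45, 1.962, 0.003]
contact_force: [0.7, 0.6, 0.5]
grip_width: 0.0502
```

```bash
python3 - <<'E'
from h import *
from bench import get_obs
s=get_obs();print(s["tcp_pos"],rotto(s["orientation"],1.351,0,-.22),s["qvel"].round(3))
E
```

```text
[ 0.46264878 -0.27214834  0.08371484] [0.00126477 0.00309305 0.0001479 ] [-0.014 -0.01  -0.014 -0.02  -0.005  0.001 -0.001]
```

Good; go down to TCP z ≈ 0.035, in smaller rows.

Emit:
{"api": "send_rows", "payload": {
  "motion": [
    {"dp": [-0.003,0.001,-0.018],"rot": [0.001,0.003,0],"grip": 0.05},
    {"dp": [-0.002,0,-0.018],"rot": [0,0,0],"grip": 0.05},
    {"dp": [-0.001,0,-0.01],"rot": [0,0,0],"grip": 0.05},
    {"dp": [0,0,0],"rot": [0,0,0],"grip": 0.05}
  ]
}}

```text
clock: 10.0
tcp_pos: [0.4564, -0.2709, 0.0355]
orientation: [2.451, 1.964, 0.002]
contact_force: [-0.1, 0.4, 0.1]
grip_width: 0.0501
```

```bash
python3 - <<'E'
from h import *
from bench import get_obs
s=get_obs();print(s["tcp_pos"],rotto(s["orientation"],1.351,0,-.22),s["qvel"].round(3))
E
```

```text
[ 0.45643162 -0.27089674  0.03553857] [0.00018518 0.00139025 0.00014818] [ 0.002 -0.002  0.001 -0.004 -0.003 -0.002  0.001]
```

Emit:
{"api": "send_rows", "payload": {
  "motion": [
    {"dp": [0.004,-0.001,0],"rot": [0,0.001,0],"grip": 0.03},
    {"dp": [0,0,0],"rot": [0,0,0],"grip": 0.01},
    {"dp": [0,0,0],"rot": [0,0,0],"grip": 0.01},
    {"dp": [0,0,0],"rot": [0,0,0],"grip": 0.01},
    {"dp": [0,0,0],"rot": [0,0,0],"grip": 0.01}
  ],
  "grip_force": 70
}}

```text
clock: 10.62
tcp_pos: [0.4614, -0.2722, 0.0363]
orientation: [2.45, 1.963, 0.001]
contact_force: [-0.3, 0.4, -2.3]
grip_width: 0.0126
```

```bash
python3 - <<'E'
from h import *
from bench import get_obs
s=get_obs();print(s["tcp_pos"],rotto(s["orientation"],1.351,0,-.22),s["grip_width"],s["contact_force"])
E
```

```text
[ 0.46142595 -0.27218394  0.03626588] [ 8.45684418e-04  1.68079651e-03 -8.51067084e-05] 0.01261999022134097 [-0.34636943  0.35804923 -2.29449192]
```

Emit:
{"api": "send_rows", "payload": {
  "motion": [
    {"dp": [0,0,0.02],"rot": [0,0,0],"grip": 0.01},
    {"dp": [0,0,0.03],"rot": [0,0,0],"grip": 0.01},
    {"dp": [0,0,0.04],"rot": [0,0,0],"grip": 0.01},
    {"dp": [0,0,0.04],"rot": [0,0,0],"grip": 0.01},
    {"dp": [0,0,0.04],"rot": [0,0,0],"grip": 0.01},
    {"dp": [0,0,0.03],"rot": [0,0,0],"grip": 0.01},
    {"dp": [0,0,0],"rot": [0,0,0],"grip": 0.01}
  ]
}}

```text
clock: 11.5
tcp_pos: [0.4584, -0.2709, 0.2409]
orientation: [-2.451, -1.962, 0.001]
contact_force: [0.0, -0.1, -2.3]
grip_width: 0.013
```

```bash
python3 - <<'E'
from h import *
from bench import get_obs,imaging
s=get_obs();print(s["tcp_pos"],rotto(s["orientation"],1.351,0,-.22),s["grip_width"],s["contact_force"],s["moment"])
f=pickle.load(open("top2.pkl","rb"));im=f["img"][:,:,::-1]
cv2.imwrite("pics/t2.png",cv2.resize(im[138:276,220:330],None,fx=4.3,fy=4.3,interpolation=cv2.INTER_CUBIC))
E
```

```text
[ 0.45840881 -0.27092541  0.24087796] [-0.00127914 -0.00197414  0.00059444] 0.012986224759610284 [ 0.01346038 -0.09217113 -2.25703011] [-0.01636025 -0.07824621 -0.01113551]
```

View pics/t2.png

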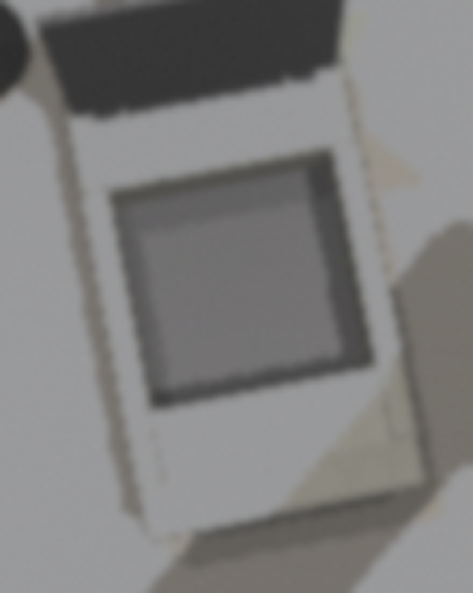

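```bash
python3 - <<'E'
from h import *
f=pickle.load(open("top2.pkl","rb"))
P=np.array([onz(f,220+(x+.5)/4.3-.5,138+(y+.5)/4.3-.5,.082) for x,y in [(110,190),(332,152),(373,365),(152,407)]])
print(P.round(4),[round(float(np.linalg.norm(P[i]-P[(i+1)%4])),4) for i in range(4)])
x=P[0]+P[1]-P[2]-P[3];a=np.arctan2(x[1],x[0]);y=P[0]+P[3]-P[1]-P[2];b=np.arctan2(-y[0],y[1])
print(a,b,P.mean(0)-.02*np.array([np.cos(.2),np.sin(.2),0]))
E
```

```text
[[ 0.6141  0.0852  0.082 ]
 [ 0.6358 -0.0378  0.082 ]
 [ 0.5176 -0.0602  0.082 ]
 [ 0.4942  0.0611  0.082 ]] [0.1248, 0.1204, 0.1235, 0.1223]
0.1928613945466661 0.18253143393640198 [0.54584129 0.0080898  0.082     ]
```

Emit:
{"api": "send_rows", "payload": {
  "motion": [
    {"dp": [0.0147,0.0357,0],"rot": [0,0,0.052],"grip": 0.01},
    {"dp": [0.0147,0.0357,0],"rot": [0,0,0.052],"grip": 0.01},
    {"dp": [0.0147,0.0357,0],"rot": [0,0,0.052],"grip": 0.01},
    {"dp": [0.0147,0.0357,0],"rot": [0,0,0.052],"grip": 0.01},
    {"dp": [0.0147,0.0357,0],"rot": [0,0,0.052],"grip": 0.01},
    {"dp": [0.0147,0.0357,0],"rot": [0,0,0.052],"grip": 0.01},
    {"dp": [0.0147,0.0357,0],"rot": [0,0,0.052],"grip": 0.01},
    {"dp": [0.0147,0.0357,0],"rot": [0,0,0.052],"grip": 0.01},
    {"dp": [0,0,0],"rot": [0.0194,-0.098,0],"grip": 0.01},
    {"dp": [0,0,0],"rot": [0.0194,-0.098,0],"grip": 0.01},
    {"dp": [0,0,0],"rot": [0.0194,-0.098,0],"grip": 0.01},
    {"dp": [0,0,0],"rot": [0.0194,-0.098,0],"grip": 0.01},
    {"dp": [0,0,0],"rot": [0.0194,-0.098,0],"grip": 0.01},
    {"dp": [0,0,0],"rot": [0.0194,-0.098,0],"grip": 0.01},
    {"dp": [0,0,0],"rot": [0,0,0],"grip": 0.01}
  ]
}}

```text
clock: 13.38
tcp_pos: [0.5675, 0.0299, 0.2197]
orientation: [1.693, 2.105, 0.624]
contact_force: [-0.6, 1.0, -1.5]
grip_width: 0.0128
```

```bash
cat >>h.py <<'E'
B=np.array([.5465,.009,.012]);YAW=.195
M=np.array([[np.cos(YAW),-np.sin(YAW),0],[np.sin(YAW),np.cos(YAW),0],[0,0,1]])
OFF=np.array([.087,0,.036])  # tcp from front-bottom corner, cassette axes
def plan(xf,zf,a,L=.150):
    """tcp delta and rotation to put the front-bottom edge at (xf,0,zf) mm with pitch a"""
    from bench import get_obs
    s=get_obs();c,si=np.cos(a),np.sin(a)
    t=np.array([xf/1e3+OFF[0]*c-OFF[2]*si,0,zf/1e3+OFF[0]*si+OFF[2]*c])
    print("dp",np.round(B+M@t-s["tcp_pos"],4),"rot",np.round(rotto(s["orientation"],np.pi/2+YAW,a,YAW),4))
def now():
    from bench import get_obs
    s=get_obs();R=Ro.from_rotvec(s["orientation"]).as_matrix();z=M.T@-R[:,2];x=M.T@R[:,0]
    a=np.arctan2(-z[0],z[2]);p=M.T@(s["tcp_pos"]-B);c,si=np.cos(a),np.sin(a)
    print("t",round(float(s["clock"]),2),"tcp bay mm",(p*1e3).round(1),"pitch",a.round(4),"roll",z[1].round(4),"front-bottom mm",(1e3*(p-[OFF[0]*c-OFF[2]*si,0,OFF[0]*si+OFF[2]*c])).round(1),"F",s["contact_force"].round(1),"M",s["moment"].round(2),"w",s["grip_width"].round(4))
E
python3 - <<'E'
from h import *
now();plan(-24,80,.6);plan(-22,25,.6)
from bench import imaging
f=imaging.grab_frame("side");cv2.imwrite("pics/s3.png",cv2.resize(f["img"][130:310,160:400,::-1],None,fx=3.2,fy=3.2,interpolation=cv2.INTER_CUBIC))
E
```

```text
Traceback (most recent call last):
  File "h.py", line 32, in now
    print("t",round(float(s["clock"]),2),"tcp bay mm",(p*1e3).round(1),"pitch",a.round(4),"roll",z[1].round(4),"front-bottom mm",(1e3*(p-[OFF[0]*c-OFF[2]*si,0,OFF[0]*si+OFF[2]*c])).round(1),"F",s["contact_force"].round(1),"M",s["moment"].round(2),"w",s["grip_width"].round(4))
                                                                                                                                                                                                                                                           ^^^^^^^^^^^^^^^^^^^^^
AttributeError: 'float' object has no attribute 'round'
```

```bash
sed -i 's/s\["grip_width"\].round(4)/round(s["grip_width"],4)/' h.py
python3 - <<'E'
from h import *
now();plan(-24,80,.6);plan(-22,25,.6)
from bench import imaging
f=imaging.grab_frame("side");cv2.imwrite("pics/s3.png",cv2.resize(f["img"][130:310,160:400,::-1],None,fx=3.2,fy=3.2,interpolation=cv2.INTER_CUBIC))
E
```

```text
t 13.38 tcp bay mm [ 24.7  16.4 207.7] pitch 0.5828 roll -0.0034 front-bottom mm [-28.1  16.4 129.7] F [-0.6  1.  -1.5] M [-0.17  0.86  0.01] w 0.0128
dp [ 0.0059 -0.0155 -0.0488] rot [ 0.0115 -0.0153 -0.0186]
dp [ 0.0079 -0.0152 -0.1038] rot [ 0.0115 -0.0153 -0.0186]
```

View pics/s3.png

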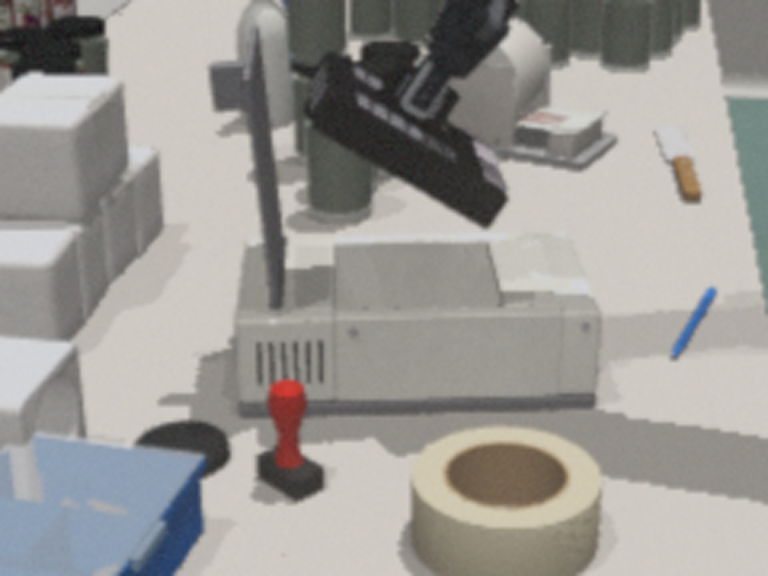

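Emit:
{"api": "send_rows", "payload": {
  "motion": [
    {"dp": [0.003,-0.01,-0.02],"rot": [0.008,-0.01,-0.012],"grip": 0.01},
    {"dp": [0.003,-0.005,-0.02],"rot": [0.003,-0.005,-0.006],"grip": 0.01},
    {"dp": [0,0,-0.008],"rot": [0,0,0],"grip": 0.01},
    {"dp": [0,0,0],"rot": [0,0,0],"grip": 0.01}
  ]
}}

```text
clock: 13.92
tcp_pos: [0.5768, 0.0267, 0.1879]
orientation: [1.699, 2.102, 0.648]
contact_force: [0.2, 0.6, -2.1]
grip_width: 0.0128
```

```bash
python3 - <<'E'
from h import *
now();plan(-24,80,.6);plan(-22,25,.6)
E
```

```text
t 13.93 tcp bay mm [ 33.2  11.5 175.9] pitch 0.592 roll -0.0169 front-bottom mm [-18.9  11.5  97.5] F [ 0.2  0.6 -2.1] M [-0.22  0.85  0.04] w 0.0128
dp [-0.0034 -0.0124 -0.017 ] rot [-0.006  -0.0093 -0.0188]
dp [-0.0014 -0.012  -0.072 ] rot [-0.006  -0.0093 -0.0188]
```

Emit:
{"api": "send_rows", "payload": {
  "motion": [
    {"dp": [-0.003,-0.012,-0.01],"rot": [-0.006,-0.009,-0.019],"grip": 0.01},
    {"dp": [0,-0.004,-0.008],"rot": [0,0,-0.005],"grip": 0.01},
    {"dp": [0,0,0],"rot": [0,0,0],"grip": 0.01}
  ]
}}

```text
clock: 14.3
tcp_pos: [0.5786, 0.0214, 0.1741]
orientation: [1.722, 2.063, 0.638]
contact_force: [-0.2, -0.2, -2.9]
grip_width: 0.0131
```

```bash
python3 - <<'E'
from h import *
now();plan(-24,80,.6);plan(-22,25,.6)
E
```

```text
t 14.3 tcp bay mm [ 33.9   5.9 162.1] pitch 0.5987 roll 0.0079 front-bottom mm [-17.7   5.9  83.4] F [-0.2 -0.2 -2.9] M [-0.11  0.83  0.03] w 0.0131
dp [-0.0052 -0.0071 -0.0033] rot [-0.0006 -0.0014  0.0153]
dp [-0.0032 -0.0067 -0.0583] rot [-0.0006 -0.0014  0.0153]
```

Emit:
{"api": "send_rows", "payload": {
  "motion": [
    {"dp": [-0.007,-0.008,0],"rot": [0,0,0.012],"grip": 0.01},
    {"dp": [-0.002,-0.001,0],"rot": [0,0,0],"grip": 0.01},
    {"dp": [0,0,0],"rot": [0,0,0],"grip": 0.01},
    {"dp": [0,0,0],"rot": [0,0,0],"grip": 0.01}
  ]
}}

```text
clock: 14.8
tcp_pos: [0.5731, 0.0206, 0.1777]
orientation: [1.723, 2.064, 0.641]
contact_force: [0.3, 0.3, -1.6]
grip_width: 0.0128
```

```bash
python3 - <<'E'
from h import *
now();plan(-24,80,.6);plan(-22,25,.6)
from bench import imaging
for n in("side","top","wrist"):
    f=imaging.grab_frame(n);pickle.dump(f,open(n+"4.pkl","wb"))
cv2.imwrite("pics/w4.png",cv2.hconcat([cv2.resize(f["img"][60:320,130:430,::-1],(560,485)),]))
E
```

```text
t 14.8 tcp bay mm [ 28.3   6.2 165.7] pitch 0.5991 roll 0.0053 front-bottom mm [-23.2   6.2  86.9] F [ 0.3  0.3 -1.6] M [-0.21  0.81  0.02] w 0.0128
dp [ 0.0004 -0.0063 -0.0068] rot [-0.0032 -0.0015  0.0145]
dp [ 0.0023 -0.0059 -0.0618] rot [-0.0032 -0.0015  0.0145]
```

View pics/w4.png

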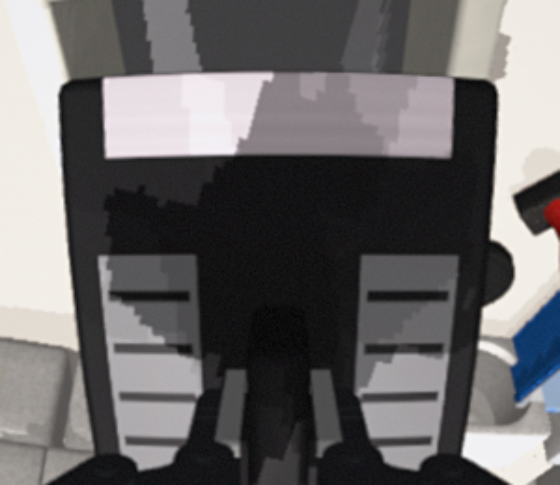

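Emit:
{"api": "send_rows", "payload": {
  "motion": [
    {"dp": [0,-0.008,-0.003],"rot": [-0.003,0,0.015],"grip": 0.01},
    {"dp": [0,-0.006,-0.003],"rot": [0,0,0.01],"grip": 0.01},
    {"dp": [0,0,0],"rot": [0,0,0],"grip": 0.01}
  ]
}}

```text
clock: 15.32
tcp_pos: [0.5752, 0.0209, 0.1738]
orientation: [1.725, 2.071, 0.63]
contact_force: [0.8, 0.4, -2.0]
grip_width: 0.0129
```

```bash
python3 - <<'E'
from h import *
now();plan(-24,80,.6);plan(-22,25,.6)
E
```

```text
t 15.32 tcp bay mm [ 30.5   6.1 161.8] pitch 0.5899 roll 0.0067 front-bottom mm [-21.8   6.1  83.5] F [ 0.8  0.4 -2. ] M [-0.18  0.8  -0.03] w 0.0129
dp [-0.0017 -0.0066 -0.003 ] rot [ 0.0012 -0.01    0.0131]
dp [ 0.0002 -0.0062 -0.058 ] rot [ 0.0012 -0.01    0.0131]
```

```bash
python3 - <<'E'
from bench import get_obs
import numpy as np
s=get_obs();print(s["joints"].round(3),s["tau"].round(2))
E
```

```text
[-0.786  0.233  0.757  2.329 -1.366  0.215  2.958] [ -0.08 -27.76   4.53 -21.84  -0.56  -0.47   0.  ]
```

Emit:
{"api": "send_rows", "payload": {
  "motion": [
    {"dp": [0,-0.003,0.003],"rot": [-0.0097,0.049,0],"grip": 0.01},
    {"dp": [0,-0.003,0.003],"rot": [-0.0097,0.049,0],"grip": 0.01},
    {"dp": [0,-0.003,0.003],"rot": [-0.0097,0.049,0],"grip": 0.01},
    {"dp": [0,0,0],"rot": [0,0,0],"grip": 0.01}
  ]
}}

```text
clock: 15.82
tcp_pos: [0.5743, 0.0114, 0.1827]
orientation: [1.808, 2.169, 0.478]
contact_force: [0.7, 0.2, -1.9]
grip_width: 0.0132
```

```bash
python3 - <<'E'
from h import *
now();plan(-28,80,.45);plan(-28,28,.45)
from bench import get_obs
print(get_obs()["joints"].round(3))
E
```

```text
t 15.82 tcp bay mm [ 27.7  -3.  170.7] pitch 0.4344 roll 0.0065 front-bottom mm [-36.1  -3.  101.4] F [ 0.7  0.2 -1.9] M [-0.12  0.63  0.03] w 0.0132
dp [ 0.0063  0.0043 -0.0204] rot [ 0.0035 -0.0152  0.0141]
dp [ 0.0063  0.0043 -0.0724] rot [ 0.0035 -0.0152  0.0141]
[-0.994  0.329  1.067  2.221 -0.89   0.464  2.491]
```

Emit:
{"api": "send_rows", "payload": {
  "motion": [
    {"dp": [0.007,0.004,-0.01],"rot": [0.003,-0.015,0.014],"grip": 0.01},
    {"dp": [0.001,0,-0.01],"rot": [0,0,0],"grip": 0.01},
    {"dp": [0,0,-0.005],"rot": [0,0,0],"grip": 0.01},
    {"dp": [0,0,0],"rot": [0,0,0],"grip": 0.01}
  ]
}}

```text
clock: 16.32
tcp_pos: [0.5809, 0.0158, 0.1559]
orientation: [1.786, 2.173, 0.5]
contact_force: [-0.1, 0.2, -1.0]
grip_width: 0.0126
```

```bash
python3 - <<'E'
from h import *
now();plan(-28,28,.45)
from bench import get_obs
print(get_obs()["joints"].round(3))
E
```

```text
t 16.32 tcp bay mm [ 35.    0.  143.9] pitch 0.4517 roll -0.001 front-bottom mm [-27.5   0.   73.5] F [-0.1  0.2 -1. ] M [-0.14  0.64 -0.01] w 0.0126
dp [-0.0004 -0.0001 -0.0456] rot [-0.0014  0.0015 -0.0001]
[-0.858  0.354  0.902  2.237 -1.036  0.396  2.634]
```

Emit:
{"api": "send_rows", "payload": {
  "motion": [
    {"dp": [0.0025,0,-0.01],"rot": [0,0,0],"grip": 0.01},
    {"dp": [0,0,-0.012],"rot": [0,0,0],"grip": 0.01},
    {"dp": [0,0,-0.012],"rot": [0,0,0],"grip": 0.01},
    {"dp": [0,0,-0.006],"rot": [0,0,0],"grip": 0.01},
    {"dp": [0,0,0],"rot": [0,0,0],"grip": 0.01}
  ]
}}

```text
clock: 16.95
tcp_pos: [0.5841, 0.0155, 0.1165]
orientation: [1.785, 2.17, 0.504]
contact_force: [-0.3, 0.5, -1.0]
grip_width: 0.0126
```

```bash
python3 - <<'E'
from h import *
now();plan(-26,28,.45);plan(-58,8,.45)
from bench import get_obs
print(get_obs()["joints"].round(3))
from bench import imaging
f=imaging.grab_frame("side");cv2.imwrite("pics/s5.png",cv2.resize(f["img"][150:280,200:380,::-1],None,fx=4.2,fy=4.2,interpolation=cv2.INTER_CUBIC))
E
```

```text
t 16.95 tcp bay mm [ 38.2  -0.9 104.5] pitch 0.4554 roll -0.0004 front-bottom mm [-24.1  -0.9  33.9] F [-0.3  0.5 -1. ] M [-0.14  0.61  0.03] w 0.0126
dp [-0.0016  0.0006 -0.0063] rot [-0.0019  0.0051  0.001 ]
dp [-0.033  -0.0056 -0.0263] rot [-0.0019  0.0051  0.001 ]
[-0.69   0.401  0.703  2.253 -1.249  0.32   2.838]
```

View pics/s5.png

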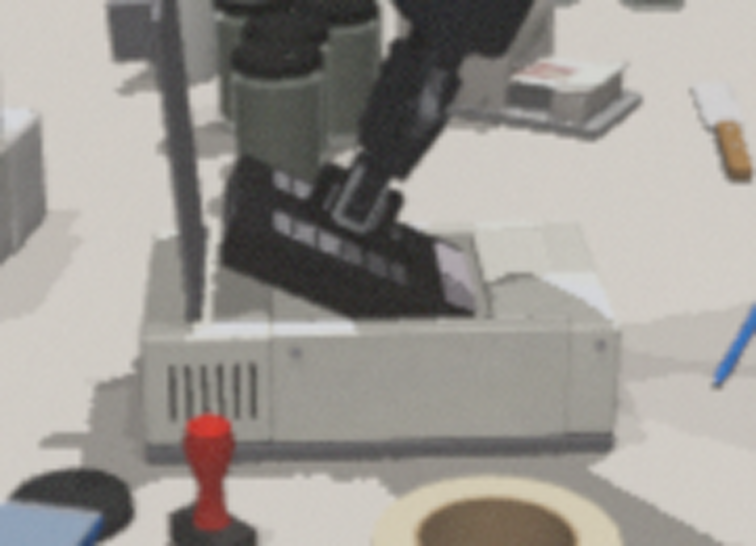

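Emit:
{"api": "send_rows", "payload": {
  "motion": [
    {"dp": [0,0.001,-0.009],"rot": [0,0.003,0],"grip": 0.01},
    {"dp": [-0.008,-0.001,-0.004],"rot": [0,0,0],"grip": 0.01},
    {"dp": [-0.008,-0.0016,-0.004],"rot": [0,0,0],"grip": 0.01},
    {"dp": [-0.006,-0.0012,-0.002],"rot": [0,0,0],"grip": 0.01},
    {"dp": [0,0,0],"rot": [0,0,0],"grip": 0.01}
  ]
}}

```text
clock: 17.62
tcp_pos: [0.564, 0.0126, 0.1001]
orientation: [1.783, 2.168, 0.505]
contact_force: [1.4, -0.1, -2.4]
grip_width: 0.013
```

```bash
python3 - <<'E'
from h import *
now();plan(-60,8,.45);plan(-64,6,.35)
from bench import get_obs
print(get_obs()["joints"].round(3))
E
```

```text
t 17.62 tcp bay mm [17.9  0.1 88.1] pitch 0.4577 roll 0.0006 front-bottom mm [-44.2   0.1  17.4] F [ 1.4 -0.1 -2.4] M [-0.09  0.64  0.02] w 0.013
dp [-0.0149 -0.0031 -0.0099] rot [-0.0012  0.0076  0.0008]
dp [-0.0123 -0.0026 -0.0185] rot [-0.0206  0.1057  0.0008]
[-0.519  0.365  0.484  2.298 -1.321  0.214  2.93 ]
```

Emit:
{"api": "send_rows", "payload": {
  "motion": [
    {"dp": [-0.007,-0.0014,-0.005],"rot": [-0.001,0.006,0],"grip": 0.01},
    {"dp": [-0.007,-0.0014,-0.005],"rot": [-0.002,0.008,0],"grip": 0.01},
    {"dp": [-0.003,-0.0006,-0.002],"rot": [-0.002,0.01,0],"grip": 0.01},
    {"dp": [0,0,0],"rot": [0,0,0],"grip": 0.01}
  ]
}}

```text
clock: 18.12
tcp_pos: [0.5485, 0.0092, 0.0891]
orientation: [1.795, 2.182, 0.481]
contact_force: [0.3, -0.3, -2.5]
grip_width: 0.013
```

```bash
python3 - <<'E'
from h import *
now();plan(-62,8,.43);plan(-66,5,.32);plan(-69,4,.2);plan(-72,3,.1);plan(-74,2,0)
from bench import get_obs
print(get_obs()["joints"].round(3))
E
```

```text
t 18.12 tcp bay mm [ 2.  -0.2 77.1] pitch 0.4348 roll 0.0013 front-bottom mm [-61.7  -0.2   7.8] F [ 0.3 -0.3 -2.5] M [-0.14  0.64 -0.01] w 0.013
dp [ 0.      0.0002 -0.0001] rot [0.0001 0.0049 0.0009]
dp [ 0.0031  0.0008 -0.0105] rot [-0.0212  0.1128  0.0008]
dp [ 0.0069  0.0015 -0.0205] rot [-0.0444  0.2306  0.0008]
dp [ 0.0087  0.0019 -0.0296] rot [-0.0637  0.3287  0.0007]
dp [ 0.0107  0.0023 -0.0391] rot [-0.0831  0.4268  0.0007]
[-0.463  0.362  0.418  2.318 -1.298  0.189  2.917]
```

Emit:
{"api": "send_rows", "payload": {
  "motion": [
    {"dp": [0.001,0.0002,-0.0035],"rot": [-0.007,0.037,0],"grip": 0.01},
    {"dp": [0.001,0.0002,-0.0035],"rot": [-0.007,0.037,0],"grip": 0.01},
    {"dp": [0.001,0.0002,-0.0035],"rot": [-0.007,0.037,0],"grip": 0.01},
    {"dp": [0,0,0],"rot": [0,0,0],"grip": 0.01}
  ]
}}

```text
clock: 18.62
tcp_pos: [0.5528, 0.0104, 0.0793]
orientation: [1.851, 2.253, 0.362]
contact_force: [-0.2, -0.7, -1.1]
grip_width: 0.0129
```

```bash
python3 - <<'E'
from h import *
now();plan(-66,5,.32);plan(-69,4,.2);plan(-72,3,.1);plan(-74,2,0)
from bench import get_obs
print(get_obs()["joints"].round(3))
E
```

```text
t 18.62 tcp bay mm [ 6.4  0.1 67.3] pitch 0.3197 roll 0.0015 front-bottom mm [-64.8   0.1   5.7] F [-0.2 -0.7 -1.1] M [-0.08  0.46 -0.03] w 0.0129
dp [-0.0011 -0.0003 -0.0007] rot [ 0.0017  0.0001 -0.0003]
dp [ 0.0026  0.0004 -0.0107] rot [-0.0216  0.1178 -0.0004]
dp [ 0.0045  0.0008 -0.0198] rot [-0.041   0.2159 -0.0004]
dp [ 0.0065  0.0012 -0.0293] rot [-0.0604  0.314  -0.0005]
[-0.667  0.459  0.678  2.244 -1.028  0.369  2.623]
```

Emit:
{"api": "send_rows", "payload": {
  "motion": [
    {"dp": [0.0004,0,-0.0035],"rot": [-0.007,0.039,0],"grip": 0.01},
    {"dp": [0.0006,0.0002,-0.0035],"rot": [-0.007,0.039,0],"grip": 0.01},
    {"dp": [0.0009,0.0002,-0.0037],"rot": [-0.007,0.039,0],"grip": 0.01},
    {"dp": [0.0006,0.0002,-0.003],"rot": [-0.0065,0.033,0],"grip": 0.01},
    {"dp": [0.0006,0.0002,-0.003],"rot": [-0.0065,0.033,0],"grip": 0.01},
    {"dp": [0.0006,0,-0.003],"rot": [-0.0065,0.033,0],"grip": 0.01},
    {"dp": [0,0,0],"rot": [0,0,0],"grip": 0.01}
  ]
}}

```text
clock: 19.5
tcp_pos: [0.5564, 0.0128, 0.0594]
orientation: [1.953, 2.38, 0.125]
contact_force: [0.4, -0.4, -2.0]
grip_width: 0.0128
```

```bash
python3 - <<'E'
from h import *
now();plan(-72,3,.1);plan(-74,2,0)
from bench import get_obs
print(get_obs()["joints"].round(3))
E
```

```text
t 19.5 tcp bay mm [10.4  1.8 47.4] pitch 0.1007 roll -0.0049 front-bottom mm [-72.5   1.8   2.9] F [ 0.4 -0.4 -2. ] M [-0.1   0.12 -0.01] w 0.0128
dp [ 0.0009 -0.0017  0.0001] rot [-0.0047 -0.0002 -0.0019]
dp [ 0.0029 -0.0013 -0.0094] rot [-0.0242  0.0979 -0.0017]
[-0.75   0.632  0.826  2.089 -0.829  0.659  2.4  ]
```

Emit:
{"api": "send_rows", "payload": {
  "motion": [
    {"dp": [0.001,-0.0006,-0.0032],"rot": [-0.008,0.033,-0.001],"grip": 0.01},
    {"dp": [0.001,-0.0006,-0.0032],"rot": [-0.008,0.033,-0.001],"grip": 0.01},
    {"dp": [0.001,-0.0003,-0.003],"rot": [-0.008,0.032,0],"grip": 0.01},
    {"dp": [0,0,0],"rot": [0,0,0],"grip": 0.01},
    {"dp": [0,0,0],"rot": [0,0,0],"grip": 0.01}
  ]
}}

```text
clock: 20.12
tcp_pos: [0.5583, 0.0115, 0.0501]
orientation: [-1.996, -2.425, -0.009]
contact_force: [0.5, 0.2, -2.4]
grip_width: 0.0129
```

```bash
python3 - <<'E'
from h import *
now();plan(-74,2,0);plan(-74,0,0)
E
```

```text
t 20.12 tcp bay mm [12.1  0.2 38.1] pitch 0.0039 roll -0.0043 front-bottom mm [-74.8   0.2   1.8] F [ 0.5  0.2 -2.4] M [-0.    0.01 -0.04] w 0.0129
dp [ 0.0009 -0.     -0.0001] rot [-0.005   0.003   0.0017]
dp [ 0.0009 -0.     -0.0021] rot [-0.005   0.003   0.0017]
```

Emit:
{"api": "send_rows", "payload": {
  "motion": [
    {"dp": [0,0,-0.001],"rot": [-0.005,0.003,0.001],"grip": 0.01},
    {"dp": [0,0,-0.0015],"rot": [0,0,0],"grip": 0.01},
    {"dp": [0,0,0],"rot": [0,0,0],"grip": 0.01}
  ]
}}

```text
clock: 20.5
tcp_pos: [0.558, 0.0116, 0.0483]
orientation: [1.996, 2.426, 0.003]
contact_force: [-0.2, -0.2, -1.1]
grip_width: 0.013
```

```bash
python3 - <<'E'
from h import *
now()
E
```

```text
t 20.5 tcp bay mm [11.8  0.3 36.3] pitch 0.0018 roll -0.0011 front-bottom mm [-75.2   0.3   0.1] F [-0.2 -0.2 -1.1] M [-0.08  0.02 -0.02] w 0.013
```

Emit:
{"api": "send_rows", "payload": {
  "motion": [
    {"dp": [0,0,-0.001],"rot": [0,0,0],"grip": 0.01},
    {"dp": [0,0,-0.001],"rot": [0,0,0],"grip": 0.01},
    {"dp": [0,0,0],"rot": [0,0,0],"grip": 0.01},
    {"dp": [0,0,0],"rot": [0,0,0],"grip": 0.01}
  ]
}}

```text
clock: 21.0
tcp_pos: [0.5581, 0.0115, 0.0484]
orientation: [-1.996, -2.425, -0.007]
contact_force: [0.8, -0.3, -0.0]
grip_width: 0.0128
```

```bash
python3 - <<'E'
from h import *
now()
E
```

```text
t 21.0 tcp bay mm [11.9  0.2 36.4] pitch 0.0029 roll -0.0034 front-bottom mm [-75.    0.2   0.1] F [ 0.8 -0.3 -0. ] M [-0.    0.03 -0.04] w 0.0128
```

Emit:
{"api": "send_rows", "payload": {
  "motion": [
    {"dp": [0,0,0],"rot": [0,0,0],"grip": 0.025},
    {"dp": [0,0,0],"rot": [0,0,0],"grip": 0.04},
    {"dp": [0,0,0],"rot": [0,0,0],"grip": 0.045},
    {"dp": [0,0,0.02],"rot": [0,0,0],"grip": 0.045},
    {"dp": [0,0,0.03],"rot": [0,0,0],"grip": 0.045},
    {"dp": [0,0,0.05],"rot": [0,0,0],"grip": 0.045},
    {"dp": [0,0,0.06],"rot": [0,0,0],"grip": 0.045},
    {"dp": [0,0,0.06],"rot": [0,0,0],"grip": 0.045},
    {"dp": [0,0,0],"rot": [0,0,0],"grip": 0.045}
  ]
}}

```text
clock: 22.12
tcp_pos: [0.5576, 0.009, 0.281]
orientation: [2.0, 2.421, 0.009]
contact_force: [-0.2, -0.1, -1.1]
grip_width: 0.0448
```

```bash
python3 - <<'E'
from h import *
now()
from bench import imaging,get_obs
print(get_obs()["tcp_pos"],get_obs()["joints"].round(3))
w=imaging.grab_frame("wrist");s=imaging.grab_frame("side");pickle.dump(w,open("w6.pkl","wb"))
a=w["img"][:,:,::-1];b=cv2.resize(s["img"][130:290,190:390,::-1],None,fx=2.1,fy=2.1)
o=np.zeros((760//2+40,790,3),np.uint8);a2=a[20:320,80:450]
o[:300,:370]=a2;o[:336,370:790]=b[:336];cv2.imwrite("pics/c6.png",o)
E
```

```text
t 22.12 tcp bay mm [ 10.9  -2.2 269. ] pitch 0.0053 roll -0.0025 front-bottom mm [-75.9  -2.2 232.6] F [-0.2 -0.1 -1.1] M [-0.05  0.02  0.04] w 0.0448
[0.55760596 0.00897349 0.28104205] [-1.007  0.435  1.19   1.833 -0.443  1.171  2.089]
```

View pics/c6.png

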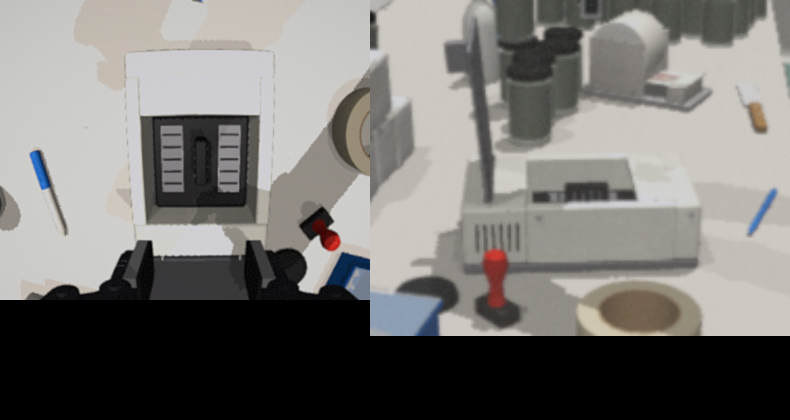

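Emit:
{"api": "send_rows", "payload": {
  "motion": [
    {"dp": [0.01,0.003,0.02],"rot": [0,0,0.003],"grip": 0.05},
    {"dp": [0.035,0.007,0.003],"rot": [0,0,0.003],"grip": 0.05},
    {"dp": [0.035,0.007,0],"rot": [0,0,0],"grip": 0.05},
    {"dp": [0.035,0.007,0],"rot": [0,0,0],"grip": 0.05},
    {"dp": [0.03,0.006,0],"rot": [0,0,0],"grip": 0.05},
    {"dp": [0.01,0.002,0],"rot": [0,0,0],"grip": 0.05},
    {"dp": [0,0,0],"rot": [0,0,0],"grip": 0.05}
  ]
}}

```text
clock: 23.1
tcp_pos: [0.7074, 0.0432, 0.2894]
orientation: [-1.984, -2.409, 0.018]
contact_force: [0.1, 0.2, -0.3]
grip_width: 0.0499
```

```bash
python3 - <<'E'
from h import *
from bench import get_obs
s=get_obs();print(s["clock"],s["joints"].round(3),np.array([.7126,.0419,.2167])-s["tcp_pos"],rotto(s["orientation"],1.766,0,YAW).round(4))
f=pickle.load(open("w6.pkl","rb"))
for p in [(281,226),(235,225),(327,227)]: print("cassette back edge bay",((M.T@(wz(f,*p,.042)-B))*1e3).round(1))
E
```

```text
23.1 [-0.73   0.7    1.021  1.419 -0.594  1.376  2.076] [ 0.00515135 -0.00132859 -0.07265922] [-0.0041 -0.0232  0.002 ]
cassette back edge bay [73.   0.8 30. ]
cassette back edge bay [ 71.4 -56.6  30. ]
cassette back edge bay [74.9 58.6 30. ]
```

Emit:
{"api": "send_rows", "payload": {
  "motion": [
    {"dp": [0.007,-0.001,0],"rot": [-0.004,-0.023,0.002],"grip": 0.055},
    {"dp": [0.001,0,-0.02],"rot": [0,0,0],"grip": 0.055},
    {"dp": [0,0,-0.025],"rot": [0,0,0],"grip": 0.055},
    {"dp": [0,0,-0.02],"rot": [0,0,0],"grip": 0.055},
    {"dp": [0,0,-0.004],"rot": [0,0,0],"grip": 0.055},
    {"dp": [0,0,0],"rot": [0,0,0],"grip": 0.055}
  ]
}}

```text
clock: 23.85
tcp_pos: [0.712, 0.0417, 0.2158]
orientation: [-1.996, -2.424, -0.001]
contact_force: [0.2, -0.2, 0.5]
grip_width: 0.0552
```

```bash
python3 - <<'E'
from h import *
from bench import get_obs
s=get_obs();print(s["clock"],s["joints"].round(3),np.array([.7126,.0419,.2167])-s["tcp_pos"],rotto(s["orientation"],1.766,0,YAW).round(4),s["contact_force"])
E
```

```text
23.85 [-0.722  0.751  0.981  1.51  -0.647  1.231  2.118] [0.00056345 0.00021459 0.00092003] [-0.0014 -0.0012  0.002 ] [ 0.1973589  -0.196724    0.45859672]
```

Emit:
{"api": "send_rows", "payload": {
  "motion": [
    {"dp": [0,0,0],"rot": [0,0,0],"grip": 0.03},
    {"dp": [0,0,0],"rot": [0,0,0],"grip": 0.01},
    {"dp": [0,0,0],"rot": [0,0,0],"grip": 0.01},
    {"dp": [0,0,0],"rot": [0,0,0],"grip": 0.01},
    {"dp": [0,0,0],"rot": [0,0,0],"grip": 0.01},
    {"dp": [-0.0125,-0.0025,0.0026],"rot": [0,0,0],"grip": 0.01},
    {"dp": [-0.0125,-0.0025,0.0018],"rot": [0,0,0],"grip": 0.01},
    {"dp": [-0.0125,-0.0025,0.001],"rot": [0,0,0],"grip": 0.01},
    {"dp": [-0.0145,-0.0029,-0.0008],"rot": [0,0,0],"grip": 0.01},
    {"dp": [-0.0145,-0.0029,-0.002],"rot": [0,0,0],"grip": 0.01},
    {"dp": [0,0,0],"rot": [0,0,0],"grip": 0.01}
  ],
  "grip_force": 30
}}

```text
clock: 25.22
tcp_pos: [0.6426, 0.0281, 0.2211]
orientation: [1.994, 2.424, 0.01]
contact_force: [1.1, 0.2, -5.6]
grip_width: 0.0136
```

```bash
cat >>h.py <<'E'
def arc(ths,P0=np.array([.5292,.0051,.0992])):
    """tcp deltas to follow the fin through cover angles ths, P0 = tcp with cover shut"""
    from bench import get_obs
    s=get_obs();q=lambda t:np.array([-.147*np.cos(t)+.0265*np.sin(t),0,.147*np.sin(t)+.0265*np.cos(t)])
    d=M.T@(s["tcp_pos"]-P0)+q(0);print("theta",np.arctan2(d[2],-d[0])-.178,"r",np.hypot(d[0],d[2]),"lat",d[1],s["contact_force"].round(1),round(s["grip_width"],4),round(s["clock"],2),s["joints"].round(2),"rot",rotto(s["orientation"],1.766,0,YAW).round(3))
    p=s["tcp_pos"]
    for t in ths: n=P0+M@(q(t)-q(0));print(t,(n-p).round(4));p=n
E
python3 -c "
from h import *
arc([1.1,1.,.9,.8,.7,.6,.5])"
```

```text
theta 1.184962051213952 r 0.15167704191598746 lat 0.0006052118542170305 [ 1.1  0.2 -5.6] 0.0136 25.23 [-0.82  0.64  1.04  1.7  -0.6   1.15  2.15] rot [-0.003  0.006  0.001]
1.1 [-0.0114 -0.0029 -0.0054]
1.0 [-0.0138 -0.0027 -0.005 ]
0.9 [-0.0132 -0.0026 -0.0064]
0.8 [-0.0125 -0.0025 -0.0077]
0.7 [-0.0117 -0.0023 -0.0089]
0.6 [-0.0108 -0.0021 -0.0101]
0.5 [-0.0098 -0.0019 -0.0111]
```

Emit:
{"api": "send_rows", "payload": {
  "motion": [
    {"dp": [-0.0114,-0.0029,-0.0054],"rot": [0,0,0],"grip": 0.01},
    {"dp": [-0.0138,-0.0027,-0.005],"rot": [0,0,0],"grip": 0.01},
    {"dp": [-0.0132,-0.0026,-0.0064],"rot": [0,0,0],"grip": 0.01},
    {"dp": [-0.0125,-0.0025,-0.0077],"rot": [0,0,0],"grip": 0.01},
    {"dp": [-0.0117,-0.0023,-0.0089],"rot": [0,0,0],"grip": 0.01},
    {"dp": [-0.0108,-0.0021,-0.0101],"rot": [0,0,0],"grip": 0.01},
    {"dp": [0,0,0],"rot": [0,0,0],"grip": 0.01}
  ]
}}

```text
clock: 26.1
tcp_pos: [0.5682, 0.0132, 0.1817]
orientation: [1.991, 2.424, 0.022]
contact_force: [4.2, 1.0, -6.0]
grip_width: 0.0135
```

```bash
python3 -c "
from h import *
arc([.5,.4,.3,.2,.1,0])"
```

```text
theta 0.6158628221368345 r 0.15283522656050166 lat 0.00041306823857967023 [ 4.2  1.  -6. ] 0.0135 26.1 [-0.89  0.56  1.06  1.92 -0.59  1.    2.2 ] rot [-0.008  0.013 -0.   ]
0.5 [-0.0089 -0.0022 -0.0153]
0.4 [-0.0086 -0.0017 -0.0121]
0.3 [-0.0074 -0.0015 -0.0129]
0.2 [-0.0061 -0.0012 -0.0136]
0.1 [-0.0047 -0.0009 -0.0141]
0 [-0.0033 -0.0007 -0.0145]
```

Emit:
{"api": "send_rows", "payload": {
  "motion": [
    {"dp": [-0.0089,-0.0022,-0.014],"rot": [-0.004,0.006,0],"grip": 0.01},
    {"dp": [-0.0086,-0.0017,-0.0121],"rot": [-0.004,0.006,0],"grip": 0.01},
    {"dp": [-0.0074,-0.0015,-0.0129],"rot": [0,0,0],"grip": 0.01},
    {"dp": [-0.0061,-0.0012,-0.0136],"rot": [0,0,0],"grip": 0.01},
    {"dp": [0,0,0],"rot": [0,0,0],"grip": 0.01}
  ]
}}

```text
clock: 26.72
tcp_pos: [0.533, 0.006, 0.1275]
orientation: [-1.99, -2.423, 0.006]
contact_force: [0.2, 1.0, -0.7]
grip_width: 0.0137
```

```bash
python3 -c "
from h import *
arc([.1,0])"
```

```text
theta 0.18769895109394802 r 0.1532367002945092 lat 0.00019293496051341486 [ 0.2  1.  -0.7] 0.0137 26.73 [-0.87  0.58  1.01  2.03 -0.64  0.89  2.26] rot [-0.002 -0.007 -0.   ]
0.1 [-0.0005 -0.0003 -0.0138]
0 [-0.0033 -0.0007 -0.0145]
```

Emit:
{"api": "send_rows", "payload": {
  "motion": [
    {"dp": [-0.001,-0.0003,-0.012],"rot": [0,0,0],"grip": 0.01},
    {"dp": [-0.002,-0.0005,-0.01],"rot": [0,0,0],"grip": 0.01},
    {"dp": [0,0,-0.005],"rot": [0,0,0],"grip": 0.01},
    {"dp": [0,0,-0.004],"rot": [0,0,0],"grip": 0.01},
    {"dp": [0,0,0],"rot": [0,0,0],"grip": 0.01}
  ]
}}

```text
clock: 27.35
tcp_pos: [0.5245, 0.0044, 0.0944]
orientation: [-1.983, -2.415, 0.017]
contact_force: [-2.3, 1.2, 0.2]
grip_width: 0.0135
```

```bash
python3 -c "
from h import *
arc([0])"
```

```text
theta -0.03595241119787279 r 0.15328357552649713 lat 0.00026345816522054547 [-2.3  1.2  0.2] 0.0135 27.35 [-0.83  0.62  0.95  2.06 -0.69  0.84  2.3 ] rot [-0.002 -0.02  -0.   ]
0 [0.0047 0.0007 0.0048]
```

Emit:
{"api": "send_rows", "payload": {
  "motion": [
    {"dp": [0,0,-0.005],"rot": [0,0,0],"grip": 0.01},
    {"dp": [0,0,-0.004],"rot": [0,0,0],"grip": 0.01},
    {"dp": [0,0,0],"rot": [0,0,0],"grip": 0.04},
    {"dp": [0,0,0],"rot": [0,0,0],"grip": 0.05},
    {"dp": [0,0,0],"rot": [0,0,0],"grip": 0.05},
    {"dp": [0,0,0.02],"rot": [0,0,0],"grip": 0.05},
    {"dp": [0,0,0.03],"rot": [0,0.01,0],"grip": 0.05},
    {"dp": [0,0,0.01],"rot": [0,0,0],"grip": 0.0},
    {"dp": [0,0,0],"rot": [0,0,0],"grip": 0.0},
    {"dp": [0,0,0],"rot": [0,0,0],"grip": 0.0},
    {"dp": [0,0,0],"rot": [0,0,0],"grip": 0.0}
  ]
}}

```text
clock: 28.72
tcp_pos: [0.5273, 0.0042, 0.1552]
orientation: [-1.979, -2.406, 0.015]
contact_force: [0.1, 0.6, 0.2]
grip_width: 0.0
```

```bash
python3 -c "
from h import *
arc([0])"
```

```text
theta 0.3274065337307183 r 0.17035144297742355 lat -0.0005151341478621207 [0.1 0.6 0.2] 0.0 28.73 [-0.89  0.55  1.05  2.01 -0.59  0.96  2.23] rot [-0.009 -0.027  0.001]
0 [ 0.0019  0.0009 -0.056 ]
```

Now press lightly on the fin's top (should be at z ≈ 0.118 if shut).

Emit:
{"api": "send_rows", "payload": {
  "motion": [
    {"dp": [0,0,-0.015],"rot": [0,0,0],"grip": 0.0},
    {"dp": [0,0,-0.012],"rot": [0,0,0],"grip": 0.0},
    {"dp": [0,0,-0.006],"rot": [0,0,0],"grip": 0.0},
    {"dp": [0,0,-0.005],"rot": [0,0,0],"grip": 0.0},
    {"dp": [0,0,-0.004],"rot": [0,0,0],"grip": 0.0}
  ]
}}

```text
clock: 29.35
tcp_pos: [0.5265, 0.004, 0.1168]
orientation: [-1.974, -2.396, 0.009]
contact_force: [-23.4, 6.5, 70.1]
grip_width: -0.0001
```

Emit:
{"api": "send_rows", "payload": {
  "motion": [
    {"dp": [0,0,0.015],"rot": [0,0,0],"grip": 0.0},
    {"dp": [0,0,0.03],"rot": [0,0,0],"grip": 0.0},
    {"dp": [0,0,0.04],"rot": [0,0,0],"grip": 0.0},
    {"dp": [0,0,0.04],"rot": [0,0,0],"grip": 0.0},
    {"dp": [0,0,0],"rot": [0,0,0],"grip": 0.0}
  ]
}}

```text
clock: 29.98
tcp_pos: [0.5269, 0.003, 0.2458]
orientation: [-1.977, -2.394, 0.007]
contact_force: [0.1, -0.1, -0.1]
grip_width: -0.0001
```

```bash
python3 - <<'E'
from h import *
from bench import get_obs,imaging
s=get_obs();print(s["tcp_pos"],s["contact_force"],s["clock"])
# cover angle check: fin-top height by triangulation not viewed; compare side view of cover area with the start picture
a=pickle.load(open("side.pkl","rb"))["img"].astype(int);b=imaging.grab_frame("side")["img"].astype(int)
d=np.abs(a-b).sum(2)
for n,(r,c) in {"cover/coder":(slice(195,255),slice(232,346)),"tape":(slice(265,310),slice(285,350)),"stamp":(slice(247,285),slice(238,262)),"lid":(slice(260,282),slice(200,233))}.items(): print(n,"mean diff",d[r,c].mean().round(1),"frac>60",(d[r,c]>60).mean().round(3))
f=imaging.grab_frame("wrist");pickle.dump(f,open("w7.pkl","wb"))
g=cv2.cvtColor(f["img"],cv2.COLOR_RGB2GRAY)
# cover front edge predicted from the first (shut) view vs now
for X in [(.5161,-.0745,.088),(.4858,.0763,.088)]:
    p=f["R"]@np.array(X)+f["t"];th=np.arctan2(np.hypot(p[0],p[1]),p[2]);k=f["fx"]*th/np.hypot(p[0],p[1]);u,v=f["cx"]+k*p[0],f["cy"]+k*p[1]
    uu=int(u+(15 if u<280 else -15));col=g[int(v)-12:int(v)+13,uu].astype(int);print("edge pred row",v.round(1),"found",int(v)-12+int(np.argmin(np.diff(col))))
E
```

```text
[0.52686303 0.00298183 0.24580038] [ 0.09354616 -0.05634452 -0.09807157] 29.975
cover/coder mean diff 44.2 frac>60 0.186
tape mean diff 40.7 frac>60 0.231
stamp mean diff 37.2 frac>60 0.198
lid mean diff 8.5 frac>60 0.012
edge pred row 176.4 found 170
edge pred row 174.2 found 169
```

Emit:
{"api": "send_rows", "payload": {
  "motion": [
    {"dp": [-0.01,0.05,0.02],"rot": [0,0,0],"grip": 0.0},
    {"dp": [-0.01,0.05,0.02],"rot": [0,0,0],"grip": 0.0},
    {"dp": [-0.02,0.05,0],"rot": [0,0,0],"grip": 0.0},
    {"dp": [-0.02,0.05,0],"rot": [0,0,0],"grip": 0.0},
    {"dp": [-0.02,0.05,0],"rot": [0,0,0],"grip": 0.0},
    {"dp": [-0.02,0.05,0],"rot": [0,0,0],"grip": 0.0},
    {"dp": [-0.02,0.05,0],"rot": [0,0,0],"grip": 0.0},
    {"dp": [-0.02,0.05,0],"rot": [0,0,0],"grip": 0.0},
    {"dp": [-0.02,0.05,0],"rot": [0,0,0],"grip": 0.0},
    {"dp": [-0.02,0.05,0],"rot": [0,0,0],"grip": 0.0},
    {"dp": [0,0,0],"rot": [0,0,0],"grip": 0.0}
  ]
}}

```text
clock: 31.45
tcp_pos: [0.3281, 0.5153, 0.2668]
orientation: [-1.979, -2.387, 0.047]
contact_force: [0.8, -0.2, -1.0]
grip_width: 0.0003
```

```bash
python3 - <<'E'
from h import *
from bench import get_obs,imaging
s=get_obs();print(s["tcp_pos"],s["contact_force"].round(1),s["clock"])
G=lambda i:cv2.cvtColor(i,cv2.COLOR_RGB2GRAY).astype(np.float32)
R={"side":{"cover+fin":(200,228,245,320),"coder body":(230,252,245,340),"tape":(265,310,285,350),"stamp":(247,285,238,262),"lid":(260,282,200,233)},
"top":{"cover":(160,240,240,312),"coder hood":(232,262,250,318),"tape":(213,268,155,212),"stamp":(170,190,192,214),"lid":(134,164,198,230),"marker":(145,195,342,372)}}
for n in R:
    a=G(pickle.load(open(n+".pkl","rb"))["img"]);b=G(imaging.grab_frame(n)["img"])
    for k,(r0,r1,c0,c1) in R[n].items():
        w=(c1-c0,r1-r0);sh,rs=cv2.phaseCorrelate(cv2.Laplacian(a[r0:r1,c0:c1].copy(),cv2.CV_32F,ksize=3),cv2.Laplacian(b[r0:r1,c0:c1].copy(),cv2.CV_32F,ksize=3),cv2.createHanningWindow(w,cv2.CV_32F))
        print(n,k,"shift px",np.round(sh,2),"resp",round(rs,2),"absdiff",np.abs(a-b)[r0:r1,c0:c1].mean().round(1))
E
```

```text
[0.32814607 0.51527411 0.26681472] [ 0.8 -0.2 -1. ] 31.45
side cover+fin shift px [0.84 3.28] resp 0.82 absdiff 20.0
side coder body shift px [-0.02 -0.09] resp 1.04 absdiff 7.7
side tape shift px [0.09 0.42] resp 0.98 absdiff 7.2
side stamp shift px [-0.19 -0.07] resp 0.94 absdiff 6.1
side lid shift px [-0.08  0.02] resp 1.08 absdiff 6.5
top cover shift px [0.3  1.24] resp 1.0 absdiff 4.4
top coder hood shift px [ 0.11 -0.18] resp 1.09 absdiff 4.0
top tape shift px [-0.13 -0.12] resp 0.85 absdiff 3.7
top stamp shift px [0.32 0.  ] resp 0.95 absdiff 2.7
top lid shift px [0.15 0.09] resp 0.9 absdiff 2.4
top marker shift px [-0.23  0.  ] resp 0.9 absdiff 3.6
```

```bash
python3 -c "
from bench import hand_in,get_obs
print(get_obs()['qvel'].round(3));print(hand_in())"
```

```text
[ 0.018 -0.03   0.043  0.019  0.01   0.     0.001]
the job is handed in; nothing more can be done
None
```

The cassette is loaded and the cover is shut. I handed in at about 31.5 s of the 67 s allowed.

**What I did:**
- I swung the cover up by its fin to about 1.66 rad.
- I took the cassette by its rib and dipped the film end under the hood at about 0.45 rad of tilt. I had aimed for 0.6 rad, but two wrist joints ran into their limits there.
- I levelled the cassette onto the bay floor, let go, and swung the cover down by the fin. Then I moved the arm clear.

**Last checks:**
- **Cassette:** At release the tool was within 0.004 rad of level. The measured weight fell from about 2.3 N to 0, so the cassette was resting on the floor. The wrist picture put its back edge at about 73 mm from the bay's centre, so it sits about 2 mm off centre with the film strip out of sight under the hood.
- **Cover:** The fingertips met the fin's top at 0.117 m, against 0.118 m expected when shut. Compared with the first pictures, the cover now lies about 3 pixels lower in the side view, so it seems to have been slightly ajar at the start.
- **Other objects:** The tape roll, stamp, lid and marker show shifts below half a pixel.

**What did not go to plan:**
- My press on the fin was harder than meant, about 70 N up through the fingertips, against a wrist limit of 120 N.
- A wrist-camera check of the cover's front edge came out about 6 pixels off the prediction. I put that down to a reference picture taken while the arm was still settling, and to the cover having been ajar in it.

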